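# Set the running clearance of a clamp jig

### The job

Put the larger of the two loose offcuts lengthwise into the channel of the wooden clamp jig and push it fully home against the post, under the shoe. Then turn the thumbscrew clockwise until it seats at its stop with the shoe pressing on the offcut, back it off a quarter turn, and finish while still holding the thumbscrew there. Leave the smaller offcut, the wax tin and the tape measure where they are.

Things in the scene. Friction and masses are not known exactly. Their poses are not given: they have to be found in the camera images.
- block_center (a point): Centre of the larger loose offcut, a hardwood block 110 x 60 x 50 mm (x, y, z), 0.15 to 0.28 kg, lying on the bench on its 110 x 60 mm face (centre 25 mm above its underside). Its x axis runs along its 110 mm length; grasp it across the 60 mm (y). It may lie to the left or the right of the jig.
- jig: Wooden clamp jig, fixed to the bench. Origin: on the bench top, straight below the thumbscrew's axis; +x along the channel towards the post (away from the robot), z up. Bed 110 mm wide from x = -180 to +70 mm, its top at z = 10 mm. Over it an arm from x = -22 mm back to the post, 44 mm wide, underside at z = 78 mm, top at z = 96 mm; the thumbscrew stands upright through it.
- jig_home (a point): Where the offcut's centre lies when it is home: jig x = -30, y = 0, z = 35 mm, axes as the jig's; the offcut's end then meets the front face of the post (the stop, at jig x = +25 mm).
- jig_channel (a point): Middle of the channel floor, at jig x = -70, y = 0, z = 10 mm. The channel runs between two fences 70 mm apart, 10 mm high, 14 mm thick, from 80 mm before this point (jig x = -150) to 85 mm behind it; in front of them the mouth flares to about 86 mm at jig x = -175. The front is open.
- shoe: The round rubber-faced shoe, 30 mm across, on the lower end of the thumbscrew below the arm; it does not turn. Origin: centre of its underside. It goes up and down 2 mm per radian of the screw. Seated, it lies 59.5 mm above the bench and presses on the offcut's top (60 mm); at the start it stands 3 to 5 mm above that height, so the offcut passes below it.
- wing: The steel head of the thumbscrew, above the arm: a neck 20 mm across and 12 mm high, and on it an upright flat wing 46 mm long (its x axis), 11 mm thick (y), from 10 to 38 mm above the neck's foot. Origin: on the axis at the neck's foot, 101 mm above the bench when seated. It turns and rises with the screw.
- wing_grip (a point): Grip point of the thumbscrew: on its axis, in the wing, 25 mm above the neck's foot and 30 mm above the arm's top when seated (126 mm above the bench; 2 mm higher per radian unscrewed). x axis along the wing, y across its 11 mm thickness (same half a turn round), z up.
- thumbscrew (a joint): Angle of the thumbscrew, rad: 0 = seated, at a hard stop; it grows counter-clockwise seen from above (loosening) up to a stop at 4.0; it starts at 1.9 to 2.7. Light friction (0.06 N m), stays where it is left. At 0 the wing lies along the jig's x axis. A quarter turn off the seat reads 1.57.
- small_offcut_center (a point): Centre of the smaller offcut, 90 x 55 x 32 mm, a bystander that lies on the other side of the jig; leave it alone.
- wax_center (a point): Centre of the round wax tin, 69 mm across, 36 mm high, a bystander left of the jig; leave it alone.
- tape_center (a point): Centre of the tape measure standing on edge, 37 x 92 x 64 mm, a bystander right of the jig; leave it alone.
Things that resemble listed ones, but are neither listed nor needed, are in the scene too. What is shaped like the part that bears block_center but orange or turquoise is not meant.

How it is judged:
By the outcome, as a careful person would: the job done as asked, in the order asked, and still so for the second after the job is handed in, while the arm keeps its last pose, push and grip.
It also fails if it takes over 72 s, if anything falls off the work surface, if the arm or the gripper's body presses on something with over 40 N, if the wrist force passes 120 N, or if a joint passes its speed limit or range.

### The arm

A 6-joint arm with a two-finger parallel gripper is mounted at the origin on a cart in front of the work surface, level with it; the furniture and walls round the work are solid. World frame = base frame: x ahead of the robot, y to its left, z up, the work surface at z = 0. Lengths are in m, angles in rad, forces in N, time in s.
With the tool pointing down it reaches from about 0.3 to 0.825 m from the base axis. Payload 5.4 kg.
Tool frame: the origin (TCP) lies at the very end of the fingers, on their centre line; the grasp point (between the pads) lies 19 mm behind it; z points along the fingers, y is the line along which they close (so a half turn about z gives the same grasp; the last joint's range is limited). The gripper opens to 92 mm and grips with 3 to 60 N. Pads are 20 mm wide; open, the fingers measure 128 mm over their backs; the gripper's body (75 mm by 189 mm) begins 69 mm behind the grasp point.
Start: joints at [-1.362, 0.158, 1.597, -0, 1.386, -0.21], TCP at [0.234, -0.525, 0.215] pointing down, gripper open.
Joint ranges: [-2.91, 2.91], [-0.94, 2.29], [0.18, 2.7], [-1.29, 4.43], [0.17, 2.64], [-3, 3]. Speed limits (rad/s): [2.57, 2.57, 3.14, 3.14, 3.14, 3.14].

### API

Orientations are given as [roll, pitch, yaw] about the fixed x, y, z axes, in that order (R = Rz(yaw) Ry(pitch) Rx(roll)).
In Python, from station import manip, cams gives the robot as it stands. The module is installed in compiled form; this text tells all that it offers.
- The arm moves only by the tool send_rows, never from a script. Its argument "moves" is a list of rows, each a list of 5 numbers: the shift along the tool's x, y, z in mm, then the turn about the tool's z in degrees, then the closure, from 0 (fully open) to 1 (shut). In form: [[tx, ty, tz, roll, hand], ...]. A call has 1 to 12 rows; each row shifts and turns the commanded pose from where the row before left it, along the tool's axes as they then stand; what a row does not reach is not made up. A row lasts 1/8 s, in which the tool goes at most 62.5 mm and 10.7 degrees, less where a joint would pass 70% of its speed; a pose out of reach is approached as far as the arm can. A call is refused whole if a number of a shift passes 62.5 or a number of a turn 10.7, either way. A call with a gripper value outside its range is refused whole. The fingers move at their own pace and stop on an object; "newtons" is the grip in N (left out, the last holds). Time passes only in rows, so rows that do not move let the fingers close. It gives the time, the measured TCP pose, the force, the opening and the grip force at its end, in the units of the state.
- manip.state(): the state, without advancing time (a new reading comes with each control period).
- cams.snapshot(name): name is "scene" or "top" or "wrist"; returns a dict with "pixels" (400x640x3 uint8, red, green, blue), "vertical_fov" (degrees; the focal length in pixels is half the picture's height over the tangent of half this angle, whatever the lens; pixels are square), "cx", "cy" (the principal point, pixels), "k1" (the pictures are not rectified: a ray, as slopes to the right and down, at radius r is drawn at 1 + k1 r^2 times it, then the intrinsics apply), "R" (3x3) and "t" (3): a world point X has camera coordinates R X + t; the wrist camera has in their place "hand_eye" (4x4, takes a point from camera to tool coordinates, whose origin is the TCP and whose axes are the flange's). Camera axes: x right, y down, z forward; pixel columns grow to the right and rows downward; lengths in m; the calibration is good to about 2 mm. A picture is of the moment at which its call begins: read the wrist's pose just before it. There is no depth.
- manip.hand_in(): hands the job in; it is judged then, once.
The state is a dict: "time_s": time; "joints": joint angles; "joint_vel": joint speeds; "joint_torque": joint torques, N m; "position": TCP position; "eef_rot": TCP orientation; "contact_force": force on the tool from outside, world axes, zero at the start; "ft_torque": the same for the moment, N m; "opening": finger opening in m; "grasp_force": force on a finger pad.
Only numpy, scipy, OpenCV 4.12 (cv2) and the standard library are available. Lean on these libraries where they do the work, as an engineer would, in place of code of your own. Each camera call takes 0.05 s, during which the arm holds its last target. There are 200 camera calls.

## Working session

There is one attempt and no reset: what is moved stays moved. The work goes in short steps, Python scripts to look and compute and a tool call to move; the robot and the scene stay as the last step left them, time stands still between calls to the robot, and variables do not carry over. Pictures are saved under pics/ and viewed, at most 10 in all, crops included, and the job is handed in when it is done.

Besides the shell and the picture viewer there is one more tool, called after "Emit:" as a command line: name --pt "numbers of a row" for each row, then --argument value for the rest. send_rows: Moves the arm, as the interface text tells. Its arguments: {"type":"object","properties":{"moves":{"type":"array","items":{"type":"array","items":{"type":"number"}}},"newtons":{"type":"number"}},"required":["moves"]}

```bash
mkdir -p pics; cat > h.py <<'E'
import numpy as np, cv2
from station import manip, cams
from scipy.spatial.transform import Rotation as Ro
def snap(n):
    st=manip.state(); s=cams.snapshot(n); s['f']=200/np.tan(np.radians(s['vertical_fov'])/2)
    if 'hand_eye' in s:
        T=np.eye(4);T[:3,:3]=Ro.from_euler('xyz',st['eef_rot']).as_matrix();T[:3,3]=st['position']
        M=T@np.array(s['hand_eye']); s['Rw']=M[:3,:3]; s['c']=M[:3,3]
    else:
        R=np.array(s['R']); s['Rw']=R.T; s['c']=-R.T@np.array(s['t'])
    return s
def rays(s,uv):
    uv=np.atleast_2d(np.array(uv,float)); K=np.array([[s['f'],0,s['cx']],[0,s['f'],s['cy']],[0,0,1]])
    p=cv2.undistortPoints(uv[:,None],K,np.array([s['k1'],0,0,0.]))[:,0]
    return np.c_[p,np.ones(len(p))]@s['Rw'].T
def onz(s,uv,z):
    d=rays(s,uv); return s['c']+d*((z-s['c'][2])/d[:,2])[:,None]
def tri(views):
    A=np.zeros((3,3));b=np.zeros(3);L=[]
    for s,uv in views:
        d=rays(s,uv)[0]; d/=np.linalg.norm(d); P=np.eye(3)-np.outer(d,d); A+=P;b+=P@s['c'];L.append((P,s['c']))
    x=np.linalg.solve(A,b); return x,[float(np.linalg.norm(P@(x-c))) for P,c in L]
def proj(s,X):
    p=(np.atleast_2d(X)-s['c'])@s['Rw']; q=p[:,:2]/p[:,2:]; r2=(q**2).sum(1,keepdims=True)
    return q*(1+s['k1']*r2)*s['f']+[s['cx'],s['cy']]
def save(n,s): cv2.imwrite(f'pics/{n}.png',s['pixels'][:,:,::-1])
E
python3 - <<'E'
from h import *
st=manip.state();print(st['position'],st['eef_rot'],st['contact_force'],st['opening'])
for n in['scene','top']:
    s=snap(n);save(n+'0',s);print(n,s['c'],s['f'],s['k1'],s['cx'],s['cy'])
E
```

```text
[ 0.23366676 -0.52468986  0.21360363] [-3.13971653e+00 -3.85478076e-04  4.18819890e-01] [-0.01056369 -0.67065295 -0.39211995] 0.09200806808081648
scene [-0.20551534  0.95886459  1.01148625] 516.7904687492601 0.01077356435333624 318.6557585220301 205.69743527776015
top [0.3104441  0.00325454 1.53219288] 518.6702708295308 -0.1339086805417602 322.34164025253824 200.12078847115166
```

View pics/scene0.png

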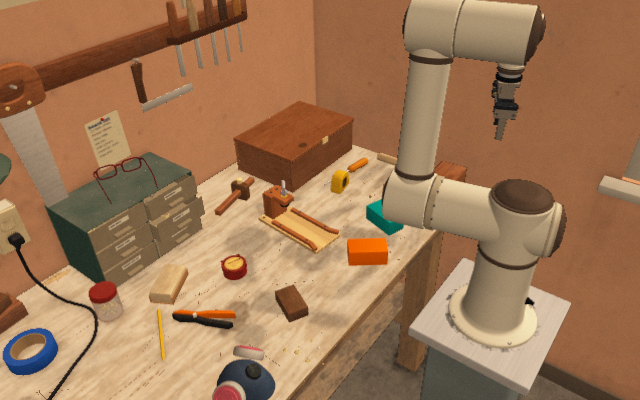

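View pics/top0.png

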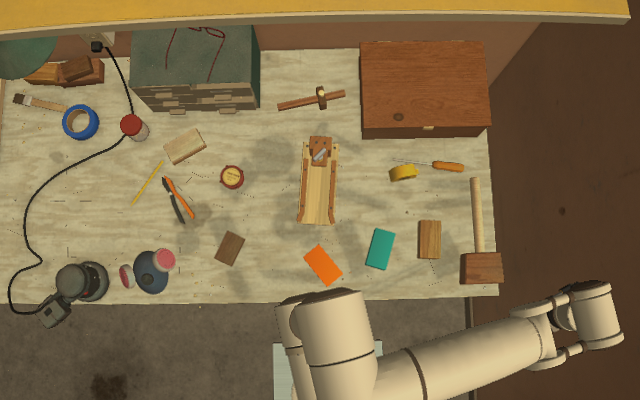

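The top view shows wooden blocks at (185,146), (230,248) and (429,239), and the jig at (318,180) with its wing near (320,155). I'll enlarge these and check the wrist view.

```bash
python3 - <<'E'
from h import *
s=snap('top');w=snap('wrist');sc=snap('scene')
cr=lambda s,u,v,n=40,m=250:cv2.resize(s['pixels'][v-n:v+n,u-n:u+n],(m,m),interpolation=cv2.INTER_CUBIC)
row=np.hstack([cr(s,185,146),cr(s,230,248),cr(s,429,239)])
row2=np.hstack([cv2.resize(w['pixels'],(400,250)),cr(s,318,155,25,250),np.zeros((250,100,3),np.uint8)])
cv2.imwrite('pics/m1.png',np.vstack([row,row2])[:,:,::-1])
print(onz(s,[[185,146],[230,248],[429,239],[320,155],[318,222]],0.03), onz(sc,[[170,285],[292,303]],.03))
E
```

```text
[[ 0.73473194  0.41543336  0.03      ]
 [ 0.42413506  0.2759415   0.03      ]
 [ 0.43631025 -0.30414724  0.03      ]
 [ 0.69522576  0.00779512  0.03      ]
 [ 0.49440305  0.01821732  0.03      ]] [[0.7191729  0.42980731 0.03      ]
 [0.41451059 0.28889048 0.03      ]]
```

View pics/m1.png

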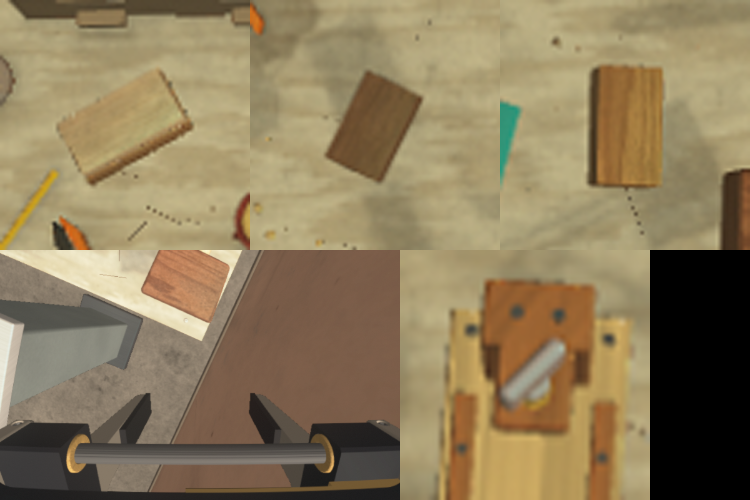

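The right block's top face measures about 59 x 110 mm, so it is the larger offcut. The dark one on the left is the smaller, and the pale block is an out-of-reach decoy. Next is a precise top-view measurement of the block and the jig.

```bash
cat >> h.py <<'E'
def go(xyz,yaw):
    st=manip.state();R=Ro.from_euler('xyz',st['eef_rot']).as_matrix();y0=np.arctan2(R[1,0],R[0,0])
    print('pos',np.round(st['position'],4),'yaw',round(y0,4),'tool shift mm',np.round(R.T@(np.array(xyz)-st['position'])*1000,1),'roll deg',round(-np.degrees((yaw-y0+np.pi)%(2*np.pi)-np.pi),1))
E
python3 - <<'E'
from h import *
s=snap('top');w=snap('wrist')
print('hand_eye',np.round(w['hand_eye'],3).tolist(),w['f'])
hsv=cv2.cvtColor(s['pixels'],cv2.COLOR_RGB2HSV)
for n,(u,v) in dict(block=(432,239),dark=(230,248),fenL=(305,190),fenR=(331,190),wing=(320,155)).items(): print(n,hsv[v-1:v+2,u-1:u+2].reshape(-1,3).mean(0))
for v in (185,195,205): print(hsv[v,298:340].tolist())
print(hsv[239,408:445].tolist())
go([.42,-.304,.25],0.)
E
```

```text
hand_eye [[0.0, -0.964, -0.267, 0.075], [1.0, 0.0, -0.0, 0.0], [0.0, -0.267, 0.964, -0.17], [0.0, 0.0, 0.0, 1.0]] 317.2550212360804
block [ 18.11111111 155.44444444 167.        ]
dark [ 16.22222222 135.66666667 115.55555556]
fenL [ 15.77777778 157.88888889 161.55555556]
fenR [ 13.66666667 172.55555556 154.        ]
wing [ 24.  43. 152.]
[[23, 76, 162], [23, 81, 157], [20, 135, 162], [20, 134, 164], [13, 176, 152], [14, 174, 157], [14, 171, 155], [14, 169, 149], [17, 153, 165], [20, 130, 196], [20, 132, 184], [20, 131, 192], [20, 130, 200], [20, 133, 202], [20, 130, 200], [20, 131, 200], [20, 132, 201], [20, 132, 203], [20, 133, 202], [20, 132, 199], [21, 133, 202], [20, 132, 203], [20, 131, 193], [20, 130, 178], [20, 129, 178], [20, 131, 183], [21, 130, 181], [20, 130, 179], [20, 130, 180], [20, 130, 181], [21, 130, 182], [20, 132, 180], [15, 161, 139], [14, 175, 156], [14, 171, 157], [14, 171, 151], [16, 156, 159], [21, 128, 174], [23, 112, 176], [24, 72, 162], [23, 76, 168], [23, 75, 171]]
[[21, 84, 145], [19, 123, 139], [20, 132, 176], [14, 166, 141], [14, 172, 154], [14, 172, 157
[... 1211 characters left out ...]
, [22, 82, 175], [22, 82, 172]]
[[22, 87, 165], [22, 85, 165], [22, 86, 166], [22, 86, 167], [22, 86, 169], [22, 85, 171], [22, 84, 174], [23, 82, 178], [23, 80, 185], [21, 93, 137], [17, 134, 82], [17, 133, 75], [16, 156, 132], [15, 164, 151], [15, 167, 147], [15, 167, 142], [16, 161, 147], [16, 161, 150], [17, 161, 152], [16, 161, 146], [16, 165, 139], [17, 162, 145], [18, 158, 165], [18, 155, 166], [18, 156, 165], [18, 155, 168], [17, 157, 159], [18, 161, 154], [19, 154, 169], [18, 157, 159], [18, 159, 149], [19, 156, 168], [18, 156, 155], [25, 68, 151], [24, 73, 150], [24, 72, 148], [23, 76, 148]]
pos [ 0.2338 -0.5252  0.2144] yaw 0.4188 tool shift mm [ 260.1 -126.3  -35.5] roll deg 24.0
```

Emit:
send_rows --pt "52 -25 -7 0 0" --pt "52 -25 -7 0 0" --pt "52 -25 -7 0 0" --pt "52 -25 -7 0 0" --pt "52 -25 -7 0 0" --pt "0 0 0 8 0" --pt "0 0 0 8 0" --pt "0 0 0 8 0" --pt "0 0 0 0 0"

```text
time_s: 1.48
position: [0.4205, -0.3053, 0.2496]
eef_rot: [3.142, -0.0, 0.002]
contact_force: [-0.2, 0.1, -0.3]
opening: 0.092
grasp_force: 0.0
```

```bash
cat >> h.py <<'E'
def blockmask(s):
    h=cv2.cvtColor(s['pixels'],cv2.COLOR_RGB2HSV)
    return cv2.inRange(h,(10,138,85),(21,200,255))
E
python3 - <<'E'
from h import *
import pickle
s=snap('wrist');save('w1',s);t=snap('top');pickle.dump(s,open('w1.pkl','wb'))
go([.43,-.304,.25],0.)
for n,q in(('w',s),('t',t)):
    m=cv2.morphologyEx(blockmask(q),cv2.MORPH_OPEN,np.ones((3,3)))
    cs,_=cv2.findContours(m,0,2)
    for c in cs:
        if cv2.contourArea(c)<300: continue
        r=cv2.minAreaRect(c); bp=cv2.boxPoints(r)
        print(n,np.round(r[0],1),np.round(r[1],1),np.round(bp).tolist(),np.round(onz(q,bp,.05)[:,:2],4).tolist())
E
```

```text
pos [ 0.4205 -0.3054  0.2496] yaw 0.0023 tool shift mm [ 9.5 -1.4 -0.4] roll deg 0.1
w [123.  324.9] [30.9 62.9] [[102.0, 353.0], [114.0, 291.0], [144.0, 297.0], [132.0, 359.0]] [[0.1603, 0.0113], [0.2635, -0.0274], [0.2552, -0.0683], [0.1515, -0.0329]]
w [ 84. 209.] [96.2 63.6] [[28.0, 198.0], [73.0, 153.0], [140.0, 221.0], [96.0, 266.0]] [[0.3942, 0.0628], [0.4501, -0.0093], [0.3646, -0.0809], [0.3013, -0.0094]]
w [88.3 57.4] [116.4  17.8] [[73.0, 1.0], [91.0, -1.0], [103.0, 114.0], [86.0, 116.0]] [[0.6139, -0.0396], [0.615, -0.0599], [0.4938, -0.0556], [0.492, -0.0338]]
w [22.7 54.8] [110.8  17.2] [[11.0, 0.0], [28.0, -1.0], [34.0, 110.0], [17.0, 111.0]] [[0.6182, 0.0331], [0.618, 0.0124], [0.5007, 0.0283], [0.5001, 0.0505]]
t [488.3 270.5] [25.3 28.7] [[473.0, 259.0], [502.0, 257.0], [504.0, 282.0], [475.0, 284.0]] [[0.373, -0.4253], [0.377, -0.5103], [0.3043, -0.5117], [0.3007, -0.4271]]
t [320. 151.] [30. 22.] [[309.0, 136.0], [331.0, 136.0], [331.0, 166.0], [309.0, 166.0]] [[0.749, 0.039], [0.7473, -0.0262], [0.6561, -0.0237], [0.6577, 0.0407]]
t [311.2 101.6] [10.5 68.1] [[277.0, 103.0], [343.0, 89.0], [346.0, 100.0], [279.0, 114.0]] [[0.8532, 0.1339], [0.893, -0.0677], [0.8601, -0.0732], [0.8206, 0.1275]]
t [56.5 71.7] [23.4 66.7] [[22.0, 66.0], [87.0, 54.0], [91.0, 77.0], [26.0, 89.0]] [[1.0182, 0.9681], [1.0449, 0.7415], [0.965, 0.7198], [0.9371, 0.9425]]
t [425.   83.4] [ 88.5 129.7] [[359.0, 41.0], [489.0, 37.0], [491.0, 126.0], [362.0, 130.0]] [[1.0512, -0.1208], [1.0617, -0.5308], [0.7706, -0.5106], [0.7652, -0.1174]]
t [314.5  15. ] [ 30. 629.] [[-0.0, 0.0], [629.0, 0.0], [629.0, 30.0], [0.0, 30.0]] [[1.275, 1.0887], [1.213, -1.0443], [1.0998, -1.0213], [1.1587, 1.0691]]
```

View pics/w1.png

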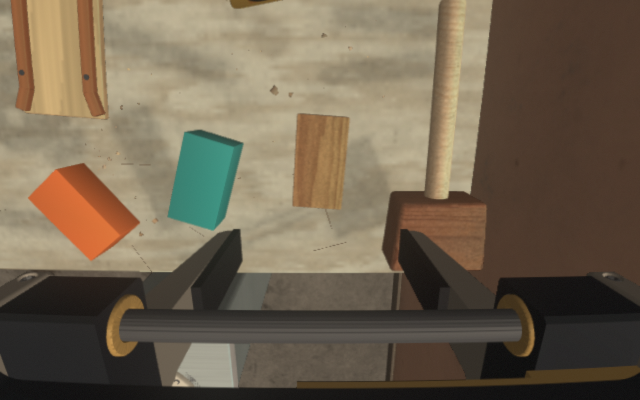

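The wrist view shows the block at roughly (321,162), with corners near (298,113), (348,118), (343,210) and (293,205). The jig mouth is at upper left. I'll segment the block in a crop using saturation.

```bash
cat >> h.py <<'E'
def seg(s,x0,x1,y0,y1,ch=1):
    S=cv2.cvtColor(s['pixels'],cv2.COLOR_RGB2HSV)[y0:y1,x0:x1,ch]
    S=cv2.resize(S,None,fx=4,fy=4,interpolation=cv2.INTER_CUBIC)
    th,m=cv2.threshold(S,0,255,cv2.THRESH_BINARY+cv2.THRESH_OTSU)
    m=cv2.morphologyEx(m,cv2.MORPH_OPEN,np.ones((9,9)))
    cs,_=cv2.findContours(m,0,2);c=max(cs,key=cv2.contourArea)
    ep=cv2.approxPolyDP(c,20,True)[:,0]
    off=lambda p:(np.array(p)+.5)/4-.5+[x0,y0]
    r=cv2.minAreaRect(c);return off(ep),off(r[0]),off(cv2.boxPoints(r))
E
python3 - <<'E'
from h import *
import pickle
s=pickle.load(open('w1.pkl','rb'));t=snap('top')
for q,b in((s,(275,370,95,225)),(t,(409,450,212,268))):
    ep,c,bp=seg(q,*b); print(np.round(ep,1).tolist(),'\n',np.round(c,1),np.round(bp,1).tolist())
    P=onz(q,bp,.05);print(np.round(P[:,:2],4).tolist(),np.linalg.norm(np.diff(P,axis=0),axis=1),P.mean(0))
cc=[seg(s,275,370,95,225)[1],seg(t,409,450,212,268)[1]]
print(tri([(s,cc[0]),(t,cc[1])]))
E
```

```text
[[298.1, 113.6], [292.4, 204.9], [339.6, 208.9], [348.6, 117.9]] 
 [319.7 161.2] [[290.4, 205.7], [297.1, 113.0], [349.0, 116.7], [342.4, 209.4]]
[[0.3844, -0.2694], [0.4936, -0.2794], [0.4896, -0.3381], [0.3798, -0.3327]] [0.10963951 0.05885191 0.10998001] [ 0.43685174 -0.30488986  0.05      ]
[[431.1, 248.1], [440.4, 256.9], [440.4, 245.9]] 
 [435.8 251.4] [[431.1, 245.9], [440.4, 245.9], [440.4, 256.9], [431.1, 256.9]]
[[0.4147, -0.3052], [0.4139, -0.3321], [0.3824, -0.3303], [0.3832, -0.3035]] [0.0269029  0.03158902 0.02682515] [ 0.39852228 -0.31777993  0.05      ]
(array([ 0.41543576, -0.31805478, -0.01379291]), [0.01874140076914706, 0.018741400769147147])
```

```bash
python3 - <<'E'
from h import *
import pickle
s=pickle.load(open('w1.pkl','rb'));t=snap('top');t['pixels']=cv2.imread('pics/top0.png')[:,:,::-1].copy();pickle.dump(t,open('t0.pkl','wb'))
ep,c,bp=seg(s,275,370,95,225)
e2,c2,b2=seg(t,412,450,212,268); print(np.round(e2,1).tolist(),c2,onz(t,b2,.05)[:,:2].tolist())
# nominal top-face corners predicted in the top image vs wrist corners
for p in ep: 
    i=np.argmin(np.linalg.norm(e2-proj(t,onz(s,p,.05))[0],axis=1)); print(tri([(s,p),(t,e2[i])]))
E
```

```text
[[421.1, 219.4], [417.4, 257.1], [439.9, 257.9], [440.4, 220.9]] [429.0684185  239.01988983] [[0.3800523043991213, -0.26342865233289414], [0.4926116470595201, -0.27094486872355583], [0.48974472912156397, -0.33771656834459474], [0.3769705505435652, -0.3294642533671083]]
(array([ 0.49264184, -0.28047913,  0.04756632]), [0.0002894813670336534, 0.0002894813670336658])
(array([ 0.382781  , -0.26848839,  0.03549575]), [0.0025998861778797015, 0.0025998861778797344])
(array([ 0.37963014, -0.32944348,  0.0472269 ]), [9.074075851450376e-05, 9.074075851445624e-05])
(array([ 0.48791665, -0.33892726,  0.0372658 ]), [0.00024949013789741413, 0.0002494901378973517])
```

The wrist and top views put the block's top at about 0.047 m (0.050 expected), its centre at (0.4365, -0.3045) and its yaw at about -0.085. I'll grasp it 22 mm behind the centre.

```bash
python3 - <<'E'
from h import *
go([.4146,-.3027,.02],-.085)
E
```

```text
pos [ 0.4205 -0.3054  0.2496] yaw 0.0014 tool shift mm [ -5.9  -2.7 229.6] roll deg 5.0
```

Emit:
send_rows --pt "-6 -3 0 5 0" --pt "0 0 50 0 0" --pt "0 0 60 0 0" --pt "0 0 50 0 0" --pt "0 0 30 0 0" --pt "0 0 25 0 0" --pt "0 0 15 0 0" --pt "0 0 0 0 0" --newtons 35

```text
time_s: 2.68
position: [0.414, -0.3019, 0.0189]
eef_rot: [-3.14, 0.001, -0.087]
contact_force: [-0.3, -0.1, -0.0]
opening: 0.0917
grasp_force: 0.0
```

Emit:
send_rows --pt "0 0 0 0 1" --pt "0 0 0 0 1" --pt "0 0 0 0 1" --pt "0 0 0 0 1" --pt "0 0 0 0 1" --pt "0 0 0 0 1"

```text
time_s: 3.42
position: [0.4148, -0.3028, 0.0202]
eef_rot: [3.141, -0.001, -0.087]
contact_force: [-1.7, 0.9, 5.9]
opening: 0.0598
grasp_force: 35.0
```

Emit:
send_rows --pt "0 0 -20 0 1" --pt "0 0 -40 0 1" --pt "0 0 -60 0 1" --pt "0 0 -60 0 1" --pt "0 0 -20 0 1" --pt "-20 -60 0 -5 1" --pt "0 -60 0 0 1" --pt "0 -60 0 0 1" --pt "0 -60 0 0 1" --pt "0 -60 0 0 1" --pt "0 -20 0 0 1" --pt "0 0 0 0 1"

```text
time_s: 4.92
position: [0.3991, 0.0197, 0.2186]
eef_rot: [-3.141, 0.002, 0.003]
contact_force: [0.4, -0.1, -2.3]
opening: 0.0598
grasp_force: 35.0
```

```bash
python3 - <<'E'
from h import *
import pickle
s=snap('wrist');save('w2',s);pickle.dump(s,open('w2.pkl','wb'))
st=manip.state();print(st['position'],st['eef_rot'],st['opening'])
E
```

```text
[0.399425   0.01867435 0.21875622] [3.14158990e+00 1.59684366e-03 1.43649705e-03] 0.060004394756497395
```

View pics/w2.png

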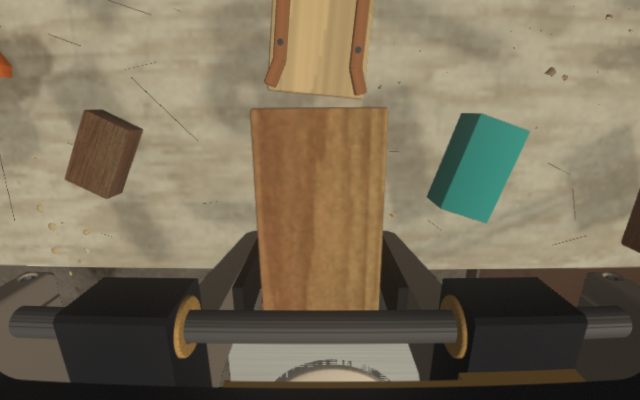

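The block is held straight (front edge at row 108). The jig's mouth is at (270–368, 95). I'll move up and forward for a view of the whole jig.

Emit:
send_rows --pt "40 0 -40 0 1" --pt "40 0 -40 0 1" --pt "20 0 -20 0 1" --pt "0 0 0 0 1" --pt "0 0 0 0 1"

```text
time_s: 5.6
position: [0.4989, 0.0177, 0.3179]
eef_rot: [-3.141, 0.003, -0.001]
contact_force: [-0.4, 0.4, -3.8]
opening: 0.0596
grasp_force: 35.0
```

```bash
python3 - <<'E'
from h import *
import pickle
s=snap('wrist');save('w3',s);pickle.dump(s,open('w3.pkl','wb'))
st=manip.state();print(st['position'],st['eef_rot'],st['opening'])
E
```

```text
[0.49870106 0.01792516 0.31787521] [-3.14109708e+00  3.20809878e-03 -1.15065256e-03] 0.05949206632113222
```

View pics/w3.png

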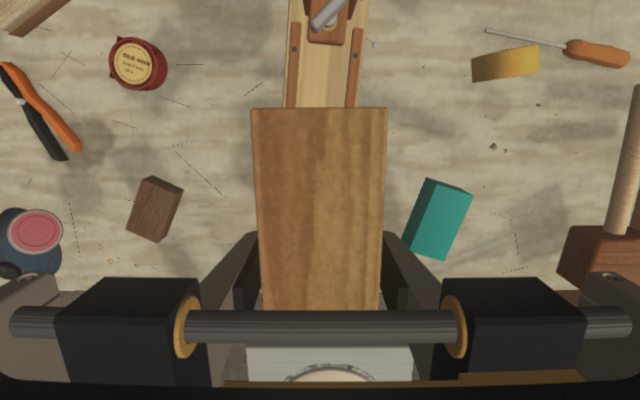

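The view shows the channel fences near columns 293 and 355, the screw arm's front at about (328,43), and the wing at (325,15). From these I'll compute the jig axis and its x origin.

```bash
python3 - <<'E'
from h import *
import pickle
L=lambda n:pickle.load(open(n,'rb'))
def fences(s,rows,c0,c1):
    H=cv2.cvtColor(s['pixels'],cv2.COLOR_RGB2HSV);o=[]
    for v in rows:
        r=H[v,c0:c1].astype(int); m=((r[:,0]<17)&(r[:,1]>145)).astype(np.uint8)
        n,_,st,ce=cv2.connectedComponentsWithStats(m[None])
        k=sorted(range(1,n),key=lambda i:-st[i,4])[:2]
        if len(k)<2: continue
        a,b=sorted(ce[k,0]+c0); A,B=onz(s,[[a,v],[b,v]],.02); o.append((*((A+B)/2)[:2],A[1]-B[1]))
    o=np.array(o); p=np.polyfit(o[:,0],o[:,1],1); print('mid line y=',p,'spacing',np.median(o[:,2]),'x',o[:,0].min(),o[:,0].max(), 'resid',np.std(o[:,1]-np.polyval(p,o[:,0])),'y@.6',np.polyval(p,.6))
fences(L('w2.pkl'),range(5,60,3),255,385);fences(L('w3.pkl'),range(50,104,3),270,380);fences(L('t0.pkl'),range(172,206,2),295,340)
# bed front edge
for n,u,vv in(('w2.pkl',(295,320,345),(80,110)),('t0.pkl',(308,316,324),(208,232))):
    s=L(n);H=cv2.cvtColor(s['pixels'],cv2.COLOR_RGB2HSV)
    for c in u:
        col=H[vv[0]:vv[1],c,1].astype(float); d=np.diff(col); v=vv[0]+np.argmin(d)+.5
        print(n,c,v,onz(s,[c,v],.01)[0][:2],onz(s,[c,v],0)[0][:2])
t=L('t0.pkl');w=L('w3.pkl')
a=cv2.resize(t['pixels'][125:180,290:350],None,fx=6,fy=6,interpolation=2);b=cv2.resize(w['pixels'][0:60,280:380],None,fx=4,fy=4,interpolation=2)
im=np.zeros((max(a.shape[0],b.shape[0]),a.shape[1]+b.shape[1],3),np.uint8);im[:a.shape[0],:a.shape[1]]=a;im[:b.shape[0],a.shape[1]:]=b
cv2.imwrite('pics/m2.png',im[:,:,::-1])
E
```

```text
mid line y= [-0.92089118  0.56539692] spacing 0.005625620507654992 x 0.5287440820820537 0.5821846627715632 resid 0.014891322452961054 y@.6 0.012862216380244096
mid line y= [ 0.52356351 -0.29538847] spacing 0.08242591726093523 x 0.5870113526391876 0.6505109581133318 resid 0.012180455693770787 y@.6 0.01874963565204979
mid line y= [-0.09137316  0.07224772] spacing 0.08322882802091094 x 0.5492301473844428 0.6457195630369428 resid 0.000594568744666799 y@.6 0.01742382184213436
w2.pkl 295 92.5 [0.49441485 0.04859491] [0.49493101 0.04935093]
w2.pkl 320 94.5 [0.49228998 0.02013739] [0.49274998 0.02014118]
w2.pkl 345 97.5 [ 0.48912531 -0.00842501] [ 0.48950165 -0.00917621]
t0.pkl 308 223.5 [0.49309831 0.04805123] [0.49429825 0.04834552]
t0.pkl 316 224.5 [0.48956202 0.02448688] [0.49073873 0.02462636]
t0.pkl 324 224.5 [0.48899353 0.00087165] [0.4901665 0.000856 ]
```

View pics/m2.png

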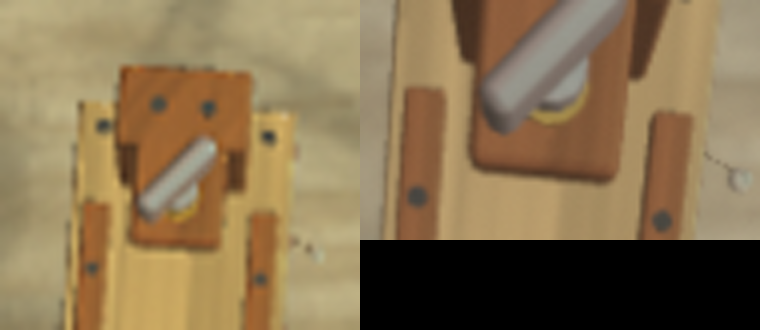

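The two crops show the wing running from lower-left to upper-right. In the top image its ends are about (314.2,160.3) and (324.7,149.2), and the arm's front edge is at row 165.5. I'll compute the axis and wing angle from these.

```bash
python3 - <<'E'
from h import *
import pickle
L=lambda n:pickle.load(open(n,'rb'))
for n,rows,c0,c1 in(('w2.pkl',range(5,60,3),255,385),('w3.pkl',range(50,104,3),270,380)):
    s=L(n);H=cv2.cvtColor(s['pixels'],cv2.COLOR_RGB2HSV).astype(int);o=[]
    for v in rows:
        cs=np.where((H[v,c0:c1,0]<17)&(H[v,c0:c1,1]>140))[0]+c0
        if len(cs)<4: continue
        A,B=onz(s,[[cs[0],v],[cs[-1],v]],.02); M=(A+B)/2
        if .09<A[1]-B[1]<.105: o.append((*M[:2],A[1]-B[1]))
    o=np.array(o); print(n,len(o), o[:2] if len(o) else '')
    if len(o)>3: p=np.polyfit(o[:,0],o[:,1],1);print(p,np.polyval(p,.6),np.median(o[:,2]),np.std(o[:,1]-np.polyval(p,o[:,0])))
t=L('t0.pkl');w=L('w3.pkl')
psi=-.0915;ux=np.array([np.cos(psi),np.sin(psi)])
A=onz(t,[[311.7,165.5],[326.3,165.5]],.096)[:,:2];print('arm front t',A,A.mean(0)+.022*ux)
A=onz(w,[[310,43],[341,45.5]],.096)[:,:2];print('arm front w3',A,A.mean(0)+.022*ux)
E=onz(t,[[314.2,160.3],[324.7,149.2]],.144)[:,:2];d=E[1]-E[0];a=np.arctan2(d[1],d[0]);print('wing',E.mean(0),np.linalg.norm(d),a,'theta',a-psi+np.pi)
# height check: arm front corners from two views
for p,q in(((311.9,165.0),(309,42)),((326.3,166.0),(342,45))): print(tri([(t,p),(w,q)]))
E
```

```text
w2.pkl 18 [[0.58223014 0.0188634  0.09310448]
 [0.57934846 0.01885102 0.09327396]]
[-0.08789841  0.06972227] 0.016983224643367226 0.09361645757535181 0.00029195778714352026
w3.pkl 15 [[0.64276287 0.01276824 0.09206434]
 [0.63887981 0.0127629  0.09225256]]
[-0.08941961  0.0701204 ] 0.01646863169977634 0.09302005619022741 0.0002887175317977555
arm front t [[ 0.64819748  0.0318611 ]
 [ 0.64717087 -0.00958866]] [0.66959214 0.00912603]
arm front w3 [[ 0.64881264  0.02894642]
 [ 0.64613672 -0.00637212]] [0.66938265 0.00927696]
wing [0.6668068  0.00892014] 0.04273932551782759 -0.7662609714029153 theta 2.4668316821868777
(array([0.65235414, 0.03098147, 0.08385856]), [0.0005397595218282371, 0.0005397595218282382])
(array([ 0.65226599, -0.00959485,  0.06685399]), [0.00032803113321547067, 0.0003280311332156579])
```

The views agree: the jig origin is about (0.6695, 0.010), its yaw about -0.0895, and the screw angle about 2.47. I'll lower the block into the channel, with the TCP at jig x = -114.

Emit:
send_rows --pt "57 -2 0 5 1" --pt "0 0 60 0 1" --pt "0 0 60 0 1" --pt "0 0 60 0 1" --pt "0 0 50 0 1" --pt "0 0 0 0 1" --pt "0 0 0 0 1"

```text
time_s: 6.52
position: [0.558, 0.0201, 0.0916]
eef_rot: [3.141, -0.003, -0.087]
contact_force: [-0.1, -0.5, -1.5]
opening: 0.0597
grasp_force: 35.0
```

```bash
python3 - <<'E'
from h import *
go([.556,.0202,.031],-.0895)
s=snap('scene');cv2.imwrite('pics/s2.png',cv2.resize(s['pixels'][150:280,220:400],None,fx=4,fy=4,interpolation=2)[:,:,::-1])
E
```

```text
pos [0.558  0.0201 0.0916] yaw -0.0874 tool shift mm [-2.2  0.  60.6] roll deg 0.1
```

View pics/s2.png

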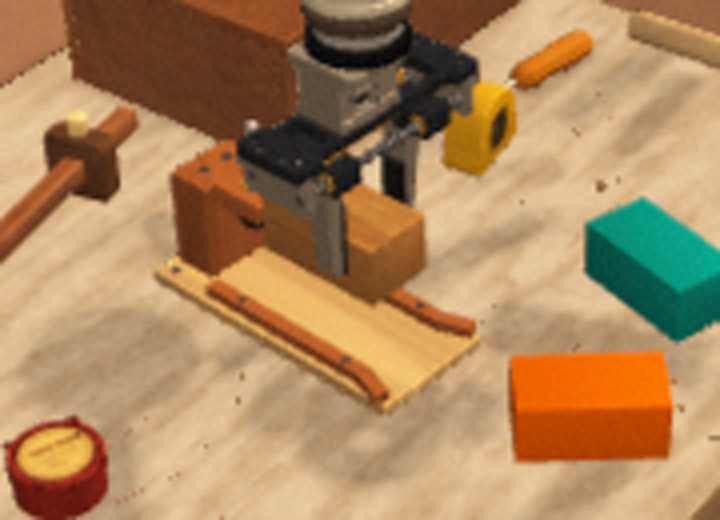

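The block is above the channel and lined up with it, just in front of the arm. Lowering.

Emit:
send_rows --pt "-2 0 30 0 1" --pt "0 0 20 0 1" --pt "0 0 6 0 1" --pt "0 0 4 0 1" --pt "0 0 0 0 1" --pt "0 0 0 0 1"

```text
time_s: 7.32
position: [0.5558, 0.0205, 0.0306]
eef_rot: [3.141, -0.002, -0.087]
contact_force: [0.7, 0.0, -2.8]
opening: 0.0601
grasp_force: 35.0
```

Emit:
send_rows --pt "10 0 0 0 1" --pt "12 0 0 0 1" --pt "10 0 0 0 1" --pt "0 0 1 0 1" --pt "0 0 0 0 1" --pt "0 0 0 0 0.6" --pt "0 0 0 0 0.3" --pt "0 0 0 0 0.3" --pt "0 0 0 0 0.3"

```text
time_s: 8.45
position: [0.5865, 0.0179, 0.0282]
eef_rot: [-3.141, 0.001, -0.087]
contact_force: [-0.1, 0.5, 0.4]
opening: 0.0644
grasp_force: 0.0
```

Emit:
send_rows --pt "0 0 -25 0 0.3" --pt "0 0 -30 0 0.3" --pt "-30 0 0 0 1" --pt "-30 0 0 0 1" --pt "0 0 0 0 1" --pt "0 0 0 0 1" --pt "0 0 25 0 1" --pt "0 0 25 0 1" --pt "0 0 0 0 1"

```text
time_s: 9.57
position: [0.5263, 0.0231, 0.0318]
eef_rot: [-3.141, 0.004, -0.088]
contact_force: [-0.9, -0.4, 0.0]
opening: 0.0005
grasp_force: 0.0
```

Emit:
send_rows --pt "8 0 0 0 1" --pt "8 0 0 0 1" --pt "8 0 0 0 1" --pt "8 0 0 0 1" --pt "6 0 0 0 1" --pt "4 0 0 0 1" --pt "0 0 0 0 1"

```text
time_s: 10.45
position: [0.5696, 0.0192, 0.0336]
eef_rot: [3.142, -0.001, -0.087]
contact_force: [0.4, 0.1, 0.1]
opening: 0.0003
grasp_force: 0.0
```

Emit:
send_rows --pt "2 0 0 0 1" --pt "2 0 0 0 1" --pt "0 0 0 0 1"

```text
time_s: 10.82
position: [0.5731, 0.019, 0.0335]
eef_rot: [-3.142, -0.0, -0.087]
contact_force: [-0.1, 0.3, -0.4]
opening: 0.0004
grasp_force: 0.4
```

Emit:
send_rows --pt "2 0 0 0 1" --pt "0 0 0 0 1"

```text
time_s: 11.08
position: [0.5752, 0.0188, 0.0336]
eef_rot: [3.142, -0.0, -0.087]
contact_force: [-0.8, -0.4, -0.9]
opening: 0.0003
grasp_force: 0.3
```

Emit:
send_rows --pt "2 0 0 0 1" --pt "0 0 0 0 1"

```text
time_s: 11.32
position: [0.577, 0.0187, 0.0335]
eef_rot: [-3.142, 0.0, -0.087]
contact_force: [-1.6, -0.3, -0.7]
opening: 0.0006
grasp_force: 0.7
```

Emit:
send_rows --pt "2 0 0 0 1" --pt "0 0 0 0 1"

```text
time_s: 11.58
position: [0.577, 0.0187, 0.0335]
eef_rot: [3.141, 0.005, -0.087]
contact_force: [-8.8, 0.7, 7.2]
opening: 0.0006
grasp_force: 4.5
```

Emit:
send_rows --pt "2 0 0 0 1" --pt "0 0 0 0 1"

```text
time_s: 11.82
position: [0.577, 0.0188, 0.0333]
eef_rot: [3.141, 0.01, -0.087]
contact_force: [-15.9, 0.7, 13.1]
opening: 0.0003
grasp_force: 8.0
```

The push stopped dead at TCP jig x of about -93 mm with the force rising, so the block is at the post. I'll back off, rise and look at the wing and the block.

Emit:
send_rows --pt "-12 0 0 0 1" --pt "0 0 -50 0 1" --pt "0 0 -60 0 1" --pt "0 0 -60 0 1" --pt "0 0 -60 0 0" --pt "20 0 -30 0 0" --pt "30 0 0 0 0" --pt "30 0 0 0 0" --pt "0 0 0 0 0" --pt "0 0 0 0 0"

```text
time_s: 13.08
position: [0.6482, 0.0125, 0.2936]
eef_rot: [-3.142, -0.0, -0.087]
contact_force: [0.1, -1.9, -0.1]
opening: 0.0587
grasp_force: 0.0
```

```bash
python3 - <<'E'
from h import *
import pickle
st=manip.state();print(st['position'],st['eef_rot'],st['contact_force'])
s=snap('wrist');pickle.dump(s,open('w4.pkl','wb'));c=snap('scene');pickle.dump(c,open('s4.pkl','wb'))
psi=-.0895;ux=np.array([np.cos(psi),np.sin(psi)]);O=np.array([.6695,.01])
u,v=proj(s,[*(O-.03*ux),.1])[0];print('crop center',u,v)
u0=int(np.clip(u-100,0,440));v0=int(np.clip(v-75,0,250));print(u0,v0)
cv2.imwrite('pics/w4.png',cv2.resize(s['pixels'][v0:v0+150,u0:u0+200],None,fx=4,fy=4,interpolation=2)[:,:,::-1])
E
```

```text
[0.64821916 0.01249907 0.29355072] [-3.14155779e+00 -8.74107324e-06 -8.71983702e-02] [ 0.06821721 -1.88589444 -0.1407296 ]
crop center 320.49800652493485 184.7838069928801
220 109
```

View pics/w4.png

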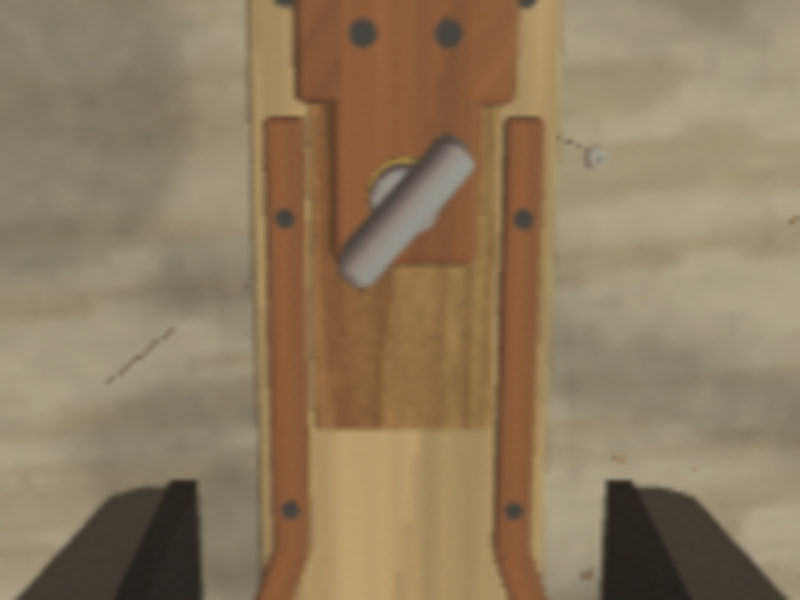

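The block sits in the channel with its back edge at crop row 428, with its front under the arm. The wing spans crop (358,272) to (460,150).

```bash
python3 - <<'E'
from h import *
import pickle
s=pickle.load(open('w4.pkl','rb'));t=pickle.load(open('t0.pkl','rb'))
f=lambda x,y:((x+.5)/4-.5+220,(y+.5)/4-.5+109)
psi=-.0895;ux=np.array([np.cos(psi),np.sin(psi)]);uy=np.array([-ux[1],ux[0]]);O=np.array([.6695,.01])
J=lambda X:np.round([(X[:2]-O)@ux*1000,(X[:2]-O)@uy*1000],1)
for n,p,z in(('back L',f(315,428),.06),('back R',f(493,430),.06),('armF L',f(340,262),.096),('armF R',f(474,264),.096),('fence L in',f(303,400),.02),('fence R in',f(499,400),.02)): print(n,J(onz(s,p,z)[0]))
# wing: mask grey, min rect
x0,y0=220,109;c=s['pixels'][y0:y0+150,x0:x0+200];c=cv2.resize(c,None,fx=4,fy=4,interpolation=2);H=cv2.cvtColor(c,cv2.COLOR_RGB2HSV)
m=cv2.inRange(H,(0,0,80),(180,60,255));m[:,:320]=0;m[:,490:]=0;m[300:]=0;m[:120]=0;m=cv2.morphologyEx(m,cv2.MORPH_OPEN,np.ones((25,25)))
k=max(cv2.findContours(m,0,2)[0],key=cv2.contourArea);r=cv2.minAreaRect(k);print(r)
for a in(f(358,272),f(460,150)),:
    E=onz(s,a,.144);d=E[1]-E[0];print('ends',E.mean(0),J(E.mean(0)),np.linalg.norm(d),np.arctan2(d[1],d[0]))
for a,b in(((314.2,160.3),f(358,272)),((324.7,149.2),f(460,150))): 
    X,e=tri([(t,a),(s,b)]);print(X,J(X),e)
E
```

```text
back L [-81.7  29.4]
back R [-82.2 -30.2]
armF L [-18.1  18.7]
armF R [-18.6 -20.7]
fence L in [-84.4  36.5]
fence R in [-84.2 -35.3]
((407.66424560546875, 214.54000854492188), (47.569618225097656, 175.95985412597656), 41.77547836303711)
ends [0.67368723 0.00856734 0.144     ] [ 4.3 -1.1] 0.04039066558302642 -0.7792832162757154
[0.6557656  0.02384532 0.12620706] [-14.9  12.6] [0.00015665020908146166, 0.00015665020908147025]
[ 0.68634304 -0.0060954   0.12857457] [ 18.2 -14.5] [9.544125595204409e-05, 9.544125595202231e-05]
```

The block's back edge is at jig x = -85.5 (against the arm front at -22), so it is home, and it lies square in the channel. The wing is at (0.6728, 0.0088) with world angle about -0.78 rad. I'll turn the tool to yaw 2.36.

Emit:
send_rows --pt "0 0 0 -10 0" --pt "0 0 0 -10 0" --pt "0 0 0 -10 0" --pt "0 0 0 -10 0" --pt "0 0 0 -10 0" --pt "0 0 0 -10 0" --pt "0 0 0 -10 0" --pt "0 0 0 -10 0" --pt "0 0 0 -10 0" --pt "0 0 0 -10 0" --pt "0 0 0 -10 0" --pt "0 0 0 -10 0"

```text
time_s: 14.68
position: [0.6481, 0.0125, 0.2941]
eef_rot: [3.141, 0.0, 2.013]
contact_force: [-0.0, 0.1, 0.1]
opening: 0.0918
grasp_force: 0.0
```

Emit:
send_rows --pt "0 0 0 -10 0" --pt "0 0 0 -10 0" --pt "0 0 0 0 0" --pt "0 0 0 0 0"

```text
time_s: 15.18
position: [0.6484, 0.0125, 0.2939]
eef_rot: [3.141, 0.0, 2.353]
contact_force: [-1.3, -0.6, 0.1]
opening: 0.0919
grasp_force: 0.0
```

```bash
python3 - <<'E'
from h import *
go([.6728,.0088,.121],2.36)
print(manip.state()['joints'],manip.state()['opening'])
E
```

```text
pos [0.6484 0.0125 0.2939] yaw 2.3533 tool shift mm [-19.7  14.7 172.9] roll deg -0.4
[-1.66752738e-01  3.11599332e-01  1.26197762e+00  1.91103608e-05
  1.56763816e+00 -9.49292237e-01] 0.09190177752800513
```

Emit:
send_rows --pt "-20 15 30 0 0" --pt "0 0 40 0 0" --pt "0 0 0 0 0" --pt "0 0 0 0 0"

```text
time_s: 15.68
position: [0.6739, 0.0088, 0.2255]
eef_rot: [3.14, 0.002, 2.355]
contact_force: [-0.1, -0.3, 0.3]
opening: 0.0921
grasp_force: 0.0
```

```bash
python3 - <<'E'
from h import *
s=snap('wrist');print(manip.state()['position'])
u,v=proj(s,[.6728,.0088,.14])[0].astype(int);print(u,v)
u0,v0=max(u-80,0),max(v-75,0)
cv2.imwrite('pics/w5.png',cv2.resize(s['pixels'][v0:v0+150,u0:u0+160],None,fx=4,fy=4,interpolation=2)[:,:,::-1])
print(u0,v0)
import pickle;pickle.dump(s,open('w5.pkl','wb'))
E
```

```text
[0.6743899  0.00873058 0.22630162]
318 202
238 127
```

View pics/w5.png

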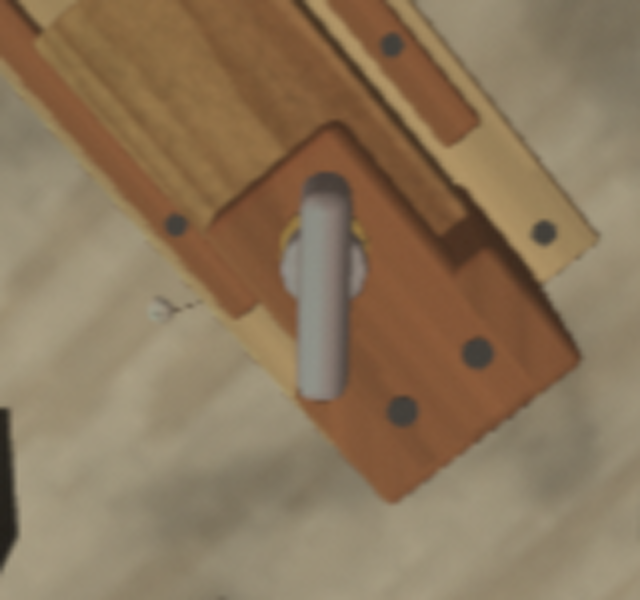

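The wing lies upright in the picture, from (327,185) to (322,395), so the yaw is aligned to about 1°.

```bash
python3 - <<'E'
from h import *
import pickle
s=pickle.load(open('w5.pkl','rb'));w=pickle.load(open('w4.pkl','rb'))
f=lambda x,y:((x+.5)/4-.5+238,(y+.5)/4-.5+127)
g=lambda x,y:((x+.5)/4-.5+220,(y+.5)/4-.5+109)
E=onz(s,[f(327,192),f(322.5,392)],.144);d=E[0]-E[1];print(E.mean(0),np.linalg.norm(d),np.arctan2(d[1],d[0]))
for a,b in((f(327,192),g(358,272)),(f(322.5,392),g(460,150))): print(tri([(s,a),(w,b)]))
go([*E.mean(0)[:2],.121],np.arctan2(d[1],d[0]))
E
```

```text
[0.67088893 0.01112384 0.144     ] 0.042790914550018516 2.3329671860615186
(array([0.65736403, 0.0241427 , 0.13203778]), [0.0008761094169036062, 0.0008761094169036068])
(array([ 0.6873168 , -0.00592927,  0.13774799]), [8.802304295497643e-05, 8.802304295507272e-05])
pos [0.6744 0.0087 0.2263] yaw 2.3555 tool shift mm [  4.5  -1.  105.3] roll deg 1.3
```

Emit:
send_rows --pt "2 -1 30 1 0" --pt "0 0 40 0 0" --pt "0 0 25 0 0.3" --pt "0 0 10 0 0.5" --pt "0 0 0 0 0.6" --pt "0 0 0 0 0.7" --pt "0 0 0 0 0.7" --newtons 25

```text
time_s: 16.6
position: [0.6722, 0.0094, 0.1202]
eef_rot: [3.14, 0.002, 2.339]
contact_force: [-0.1, 0.8, 0.1]
opening: 0.0438
grasp_force: 0.0
```

Emit:
send_rows --pt "0 0 0 0 1" --pt "0 0 0 0 1" --pt "0 0 0 0 1" --pt "0 0 0 0 1"

```text
time_s: 17.1
position: [0.6715, 0.0097, 0.1186]
eef_rot: [3.141, 0.0, 2.339]
contact_force: [0.6, 0.9, 0.8]
opening: 0.0109
grasp_force: 25.0
```

Gripped: opening is 10.9 mm, the wing's thickness. Tightening.

Emit:
send_rows --pt "0 0 0.3 8 1" --pt "0 0 0.3 10 1" --pt "0 0 0.4 10 1" --pt "0 0 0.3 10 1" --pt "0 0 0.4 10 1" --pt "0 0 0.3 10 1" --pt "0 0 0 0 1"

```text
time_s: 17.98
position: [0.6717, 0.0098, 0.1166]
eef_rot: [3.141, -0.001, 1.328]
contact_force: [2.1, 1.6, -1.0]
opening: 0.011
grasp_force: 25.0
```

```bash
python3 -c "
from h import *
st=manip.state();print(st['position'],st['eef_rot'],st['contact_force'],st['ft_torque'],st['opening'],st['joints'][5])"
```

```text
[0.67170224 0.00981886 0.11662254] [ 3.14066722e+00 -6.79009991e-04  1.32815996e+00] [ 2.07645517  1.57675124 -0.97980342] [ 0.25698459 -0.47680428 -0.08664834] 0.01095059303108406 0.07732452540214303
```

Emit:
send_rows --pt "0 0 0.3 10 1" --pt "0 0 0.4 10 1" --pt "0 0 0.3 10 1" --pt "0 0 0.4 10 1" --pt "0 0 0.3 10 1" --pt "0 0 0.4 10 1" --pt "0 0 0.3 10 1" --pt "0 0 0.1 4 1" --pt "0 0 0 0 1"

```text
time_s: 19.1
position: [0.6719, 0.0096, 0.1143]
eef_rot: [3.142, -0.002, 0.038]
contact_force: [4.1, 1.6, -1.0]
opening: 0.0109
grasp_force: 25.0
```

```bash
python3 -c "
from h import *
st=manip.state();print(st['position'],st['eef_rot'],st['contact_force'],st['ft_torque'],st['opening'],st['joints'][5])"
```

```text
[0.67188807 0.00956112 0.11428436] [ 3.14152231e+00 -1.54672173e-03  3.82586737e-02] [ 4.07757638  1.62528076 -0.98704052] [ 0.14284067 -0.71227209  0.00251138] 0.01093498908722298 1.3671756384885112
```

Emit:
send_rows --pt "0 0 0.1 3 1" --pt "0 0 0.1 3 1" --pt "0 0 0 0 1"

```text
time_s: 19.48
position: [0.6719, 0.0095, 0.1143]
eef_rot: [-3.142, -0.002, -0.067]
contact_force: [3.2, 1.0, -0.9]
opening: 0.0109
grasp_force: 25.0
```

```bash
cat > p.py <<'E'
from h import *
st=manip.state();print(st['position'],st['eef_rot'],st['contact_force'],st['ft_torque'],st['opening'],st['joint_torque'][5])
E
python3 p.py
```

```text
[0.6719161  0.00950109 0.11426314] [-3.14157565e+00 -1.63109306e-03 -6.68234809e-02] [ 3.18295532  1.0475003  -0.92402053] [ 0.19462033 -0.77345922  0.01584596] 0.010909723622120983 0.1541355298832059
```

Emit:
send_rows --pt "0 0 0 3 1" --pt "0 0 0 0 1"

```text
time_s: 19.73
position: [0.6718, 0.0095, 0.1142]
eef_rot: [3.141, -0.001, -0.119]
contact_force: [2.5, 0.1, -1.1]
opening: 0.0109
grasp_force: 25.1
```

```bash
python3 p.py
```

```text
[0.67179874 0.00949366 0.11423978] [ 3.14146817e+00 -1.37081405e-03 -1.18808825e-01] [ 2.49327639  0.12855671 -1.05254845] [ 0.18808411 -0.88696613  0.35679334] 0.010890467624322529 0.5700882151722908
```

Emit:
send_rows --pt "0 0 0 3 1" --pt "0 0 0 0 1" --pt "0 0 0 0 1"

```text
time_s: 20.1
position: [0.6717, 0.0095, 0.1143]
eef_rot: [3.141, -0.001, -0.172]
contact_force: [4.4, 0.4, 0.4]
opening: 0.0114
grasp_force: 25.9
```

```bash
python3 p.py
```

```text
[0.67168246 0.00950037 0.11425638] [ 3.14149335e+00 -1.03229232e-03 -1.72294237e-01] [4.43785552 0.35572718 0.36878017] [ 0.08687611 -0.83752543  0.56108898] 0.011366467744434134 0.570923388004303
```

The thumbscrew is seated: torque rose to 0.56 N·m at jig angle of about 0. Now I'll back off a quarter turn to tool yaw 1.48.

Emit:
send_rows --pt "0 0 0 -5 1" --pt "0 0 -0.3 -10 1" --pt "0 0 -0.4 -10 1" --pt "0 0 -0.3 -10 1" --pt "0 0 -0.4 -10 1" --pt "0 0 -0.3 -10 1" --pt "0 0 -0.4 -10 1" --pt "0 0 -0.3 -10 1" --pt "0 0 -0.4 -10 1" --pt "0 0 -0.3 -9.7 1" --pt "0 0 0 0 1" --pt "0 0 0 0 1"

```text
time_s: 21.6
position: [0.6715, 0.0097, 0.1169]
eef_rot: [3.141, -0.0, 1.475]
contact_force: [5.0, 0.8, -1.7]
opening: 0.0108
grasp_force: 25.0
```

```bash
python3 p.py; python3 - <<'E'
from h import *
s=snap('wrist');psi=-.0895;ux=np.array([np.cos(psi),np.sin(psi)]);O=np.array([.673,.0095])
c=snap('scene');t=snap('top')
a=cv2.resize(c['pixels'][150:280,220:400],(400,289),interpolation=2);b=cv2.resize(s['pixels'],(400,250))
cv2.imwrite('pics/end.png',np.vstack([a,b])[:,:,::-1])
E
```

```text
[0.67151065 0.00967984 0.11694792] [ 3.14102338e+00 -4.29885672e-04  1.47524613e+00] [ 5.01981787  0.76546509 -1.69003486] [ 0.19216186 -1.19081688  0.053887  ] 0.010761700929104601 0.061967773362994194
```

The grip is flat on the wing (10.8 mm), and the wing's jig angle is about 1.565 rad, a quarter turn off the seat. Handing in.

```bash
python3 -c "
from station import manip
print(manip.hand_in())"
```

```text
the job is handed in; nothing more can be done
None
```

The job is handed in: the larger offcut is home against the post under the shoe, and the thumbscrew was seated at its stop, backed off a quarter turn (about 1.57 rad) and is still gripped; I took no picture after the screw turning, and the hand-in gave no verdict.

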